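Set the iris of a sieve-inspection light base and start the lamp

TASK

With closed fingertips, gently push the orange pin of the iris lever round its arc until the lever's arm lies squarely over the red dot on the scale, its white line across the middle of the dot. Then press the green lamp button fully down and let it go, with the lever still on the red dot. Only push and press, do not pinch, grip or lift anything, and leave the beaker, wash bottle, sieve and jar where they stand.

Things in the scene. Friction and masses are not known exactly. Their poses are not given: they have to be found in the camera images.
- light_base: round grey light base fixed to the bench, 236 mm across, 60 mm high, with a white scale plate (198 mm across, top 62 mm above the bench) carrying black tick marks every 10 degrees. Origin: centre of its underside, on the iris axis; z up; its -x axis is the middle of the scale.
- iris_lever: aluminium iris ring (100 mm across) with a black radial arm, 6 mm wide, top 75 mm above the bench, white line along it, ending in an upright orange pin. Origin: on the iris axis, 62 mm above the bench; z up, x along the arm to the pin. Turns about z up to 100 degrees either way from mid-scale; friction about 1.5 N at the pin; stays where left. The arm passes 3 mm above the dots.
- lever_pin (a point): middle of the orange pin on the lever: upright, 14 mm in diameter, 105 mm from the iris axis, standing from 74 to 111 mm above the bench (this point is 92 mm above it). Nothing else on the light base stands higher than 75 mm.
- red_dot: red disc, 16 mm in diameter, 4 mm thick, fixed on the scale plate 58 to 82 mm from the iris axis, 45 to 85 degrees to one side of the middle of the scale: the wanted setting. Origin: centre of its underside.
- blue_dot: blue disc of the same size on the other side of the scale, not the wanted setting. Origin: centre of its underside.
- lamp_button_top (a point): centre of the top of the green round push button (32 mm in diameter) in a black housing on a grey switch box 80 x 80 x 40 mm fixed to the bench. Pressed straight down.
- lamp_button (a joint): travel of the green button in m: 0 released, 0.006 fully down (about 5 N); it springs back.
- beaker: bystander: glass beaker, 68 mm across, 90 mm high, loose. Origin: centre of its underside.
- wash_bottle: bystander: white wash bottle with a blue cap and bent spout, 66 mm across, 175 mm high, loose. Origin: centre of its underside.
- test_sieve: bystander: small round steel test sieve, 104 mm across, 40 mm high, loose. Origin: centre of its underside.
- sample_jar: bystander: clear sample jar with a white cap, 56 mm across, 70 mm high, loose. Origin: centre of its underside.
Mind the look-alikes: they are no part of the job. Leave any blue look-alike of the part that bears lamp_button_top alone.

How it is judged:
By the outcome, as a careful person would: the job done as asked, in the order asked, and still so for the second after the job is handed in, with the robot touching nothing.
It also fails if it takes over 58 s, if anything falls off the work surface, if the arm or the gripper's body presses on something with over 40 N, if the wrist force passes 120 N, or if a joint passes its speed limit or range.

ROBOT

A 7-joint arm with a two-finger parallel gripper is mounted at the origin on the work surface. World frame = base frame: x ahead of the robot, y to its left, z up, the work surface at z = 0. Lengths are in m, angles in degrees, forces in N, time in s.
With the tool pointing down it reaches from about 0.425 to 0.925 m from the base axis. Payload 6.8 kg.
Tool frame: the origin (TCP) lies midway between the tips of the shut fingers; the grasp point (between the pads) lies 19 mm behind it; z points along the fingers, y is the line along which they close (so a half turn about z gives the same grasp; the last joint's range is limited). The gripper opens to 85 mm and grips with 20 to 120 N. Pads are 22 mm wide; open, the fingers measure 114 mm over their backs; the gripper's body (76 mm by 85 mm) begins 54 mm behind the grasp point. The pads swing forward as they close: fully open they stand 13 mm farther back than shut.
Start: joints at [-69.391, 27.33, 1.283, 89.118, -0.659, 63.558, -4.761], TCP at [0.304, 0.602, 0.231] pointing down, gripper open.
Joint ranges: [-169.35, 169.35], [-19.33, 120.38], [-80.79, 83.38], [13.8, 139.57], [-78.32, 258.32], [9.67, 109.79], [-169.56, 169.56]. Speed limits (degrees/s): [136.94, 136.94, 180, 180, 180, 180, 180].

INTERFACE

Orientations are given as a 3x3 rotation matrix whose columns are the frame's x, y, z axes.
In Python, from plant import reach, move_l, move_j, release, close_gripper, hold, inverse_kinematics, camera, calibration, IKError, job_done, boxes_of, outline_of, pinpoint, read_t, read_joints, read_joint_vel, read_joint_efforts, read_ee_pos, read_orientation, read_force, read_ft_torque, read_gripper_width, read_grasp_force gives the robot as it stands. The module is installed in compiled form; this text tells all that it offers. Calls block until the motion is done:
- reach(position, orientation): joint-space move of the TCP to a pose.
- move_l(position, frame=None, rate=0.15, guard=None): straight line of the TCP; frame=None keeps the orientation; rate is the mean speed in m/s. With guard (N) it stops when the force on the tool has changed by that much, and returns True; else False.
- move_j(angles): joint-space move.
- release() and close_gripper(): open the fingers fully, or close them until they stop; the grip force is fixed at half the most.
- hold(seconds).
- inverse_kinematics(position, orientation): joint angles nearest the present ones, or None.
- camera(name): name is "scene" or "top" or "wrist"; returns the picture (384x512x3 uint8, red, green, blue); there is no depth.
- calibration(name): a dict with "K" (3x3 intrinsics, pixels), "eye" and "rotation" of the camera in the world; the wrist camera has in their place "T_tool_cam" (4x4, takes a point from camera to tool coordinates, whose origin is the TCP and whose axes are the flange's). Camera axes: x right, y down, z forward; pixel columns grow to the right and rows downward; lengths in m; the calibration is good to about 2 mm. A picture is of the moment at which its call begins: read the wrist's pose just before it. calibration takes no time and is no camera call.
A pose or a line that the arm cannot do raises IKError and nothing moves.
- job_done(): hands the job in; it is judged then, once.
Trained networks look in the newest picture that a camera, given by its name, has taken for a name from the list of things; names that differ only in an ending like _2 or _b are one class to them, and where a whole thing is asked for, a point or a joint stands for the part that bears it (a point fixed in the world has none). Each returns a list of dicts, best first, with "conf" (0 to 1); they miss things now and then, are a little off and sometimes report something else, mostly with a low value. They report only what shows in the picture. A call takes as long as a camera call. They do not tell look-alikes from the thing itself.
- boxes_of(camera, thing): "uv" ([column, row] in pixels, amid what is visible of it).
- outline_of(camera, thing): "pixels" (384x512 bool, what is visible of it) and "uv" ([column, row] in pixels, amid what is visible of it).
- pinpoint(camera, thing): "uv" ([column, row] in pixels: a listed point, or the origin of a listed thing).
Readings, each from a call of its own:
- read_t(): time.
- read_joints(): joint angles.
- read_joint_vel(): joint speeds.
- read_joint_efforts(): joint torques, N m.
- read_ee_pos(): TCP position.
- read_orientation(): TCP orientation.
- read_force(): force on the tool from outside, world axes, zero at the start.
- read_ft_torque(): the same for the moment, N m.
- read_gripper_width(): finger opening in m.
- read_grasp_force(): force on a finger pad.
Only numpy, scipy, OpenCV 4.12 (cv2) and the standard library are available. Lean on these libraries where they do the work, as an engineer would, in place of code of your own. Each camera call takes 0.05 s, during which the arm holds its last target. There are 200 camera calls.

## Working session

There is one attempt and no reset: what is moved stays moved. The work goes in short steps, each a Python script; the robot and the scene stay as the last script left them, time stands still between calls to the robot, and variables do not carry over. Pictures are saved under pics/ and viewed, at most 10 in all, crops included, and the job is handed in when it is done.

```bash
mkdir -p pics; cat > h.py <<'E'
import numpy as np, cv2
from plant import *
def ray(cam,uv):
    c=calibration(cam);K=np.array(c["K"])
    d=np.linalg.solve(K,[uv[0],uv[1],1.])
    if cam=="wrist":
        T=np.array(c["T_tool_cam"]);R=np.array(read_orientation());p=np.array(read_ee_pos())
        return p+R@T[:3,3],R@T[:3,:3]@d
    return np.array(c["eye"]),np.array(c["rotation"])@d
def atz(cam,uv,z):
    e,d=ray(cam,uv);return e+d*(z-e[2])/d[2]
def tri(rs):
    A=0;b=0
    for e,d in rs:
        d=d/np.linalg.norm(d);P=np.eye(3)-np.outer(d,d);A=A+P;b=b+P@e
    return np.linalg.solve(A,b)
def save(n,im): cv2.imwrite("pics/"+n,im[:,:,::-1])
E
python3 - <<'E'
from h import *
np.set_printoptions(precision=3,suppress=True)
zs=dict(light_base=0,iris_lever=.062,lever_pin=.092,red_dot=.062,blue_dot=.062,lamp_button_top=.05,beaker=0,wash_bottle=0,test_sieve=0,sample_jar=0)
for c in("top","scene"):
    im=camera(c);save(c+".png",im);print(c,np.array(calibration(c)["eye"]))
    for t,z in zs.items():
        for r in pinpoint(c,t)[:3]:print(t,np.array(r["uv"]),round(r["conf"],2),atz(c,r["uv"],z))
print(read_t())
E
```

```text
top [ 0.442 -0.033  1.118]
light_base [221.7 220.8] 0.74 [0.557 0.056 0.   ]
iris_lever [218.5 216.5] 0.6 [0.562 0.06  0.062]
lever_pin [202.6 252.9] 0.62 [0.461 0.099 0.092]
lever_pin [255.1 150.5] 0.39 [ 0.746 -0.044  0.092]
red_dot [198.9 234.9] 0.57 [0.511 0.114 0.062]
red_dot [255. 149.] 0.44 [ 0.759 -0.044  0.062]
blue_dot [256.9 150.6] 0.62 [ 0.754 -0.049  0.062]
blue_dot [238.6 229. ] 0.54 [0.527 0.003 0.062]
lamp_button_top [394.4 222. ] 0.69 [ 0.547 -0.437  0.05 ]
lamp_button_top [342.2 225.7] 0.45 [ 0.537 -0.289  0.05 ]
lamp_button_top [197.3 235.2] 0.23 [0.511 0.12  0.05 ]
beaker [111.  246.3] 0.57 [0.482 0.381 0.   ]
wash_bottle [341.  171.6] 0.81 [ 0.706 -0.305  0.   ]
test_sieve [256.4 149.6] 0.91 [ 0.776 -0.049  0.   ]
test_sieve [204.3 252. ] 0.47 [0.465 0.106 0.   ]
test_sieve [111.6 247.1] 0.2 [0.479 0.379 0.   ]
sample_jar [138.4 169.5] 0.6 [0.714 0.312 0.   ]
scene [1.676 0.313 1.108]
light_base [293.3 208.3] 0.71 [0.556 0.072 0.   ]
iris_lever [289.8 194.5] 0.83 [0.556 0.057 0.062]
lever_pin [306.1 170.1] 0.91 [0.447 0.087 0.092]
lamp_button_top [197.5 174. ] 0.39 [ 0.534 -0.298  0.05 ]
lamp_button_top [161.1 163.4] 0.39 [ 0.517 -0.454  0.05 ]
beaker [385.4 212. ] 0.75 [0.481 0.384 0.   ]
wash_bottle [173.  213.8] 0.77 [ 0.705 -0.323  0.   ]
test_sieve [199.5 172.7] 0.66 [ 0.471 -0.323  0.   ]
test_sieve [241.  244.6] 0.63 [ 0.77  -0.049  0.   ]
sample_jar [357.9 256.8] 0.95 [0.711 0.322 0.   ]
sample_jar [304.3 171.7] 0.3 [0.348 0.062 0.   ]
1.1
```

```bash
cd pics; python3 -c "
import cv2,numpy as np
a=cv2.imread('top.png');b=cv2.imread('scene.png')
cv2.imwrite('both.png',cv2.resize(np.vstack([a,b]),(400,600)) if 0 else np.hstack([cv2.resize(a,(400,300)),cv2.resize(b,(400,300))]))"
```

```text
(no output)
```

View pics/top.png

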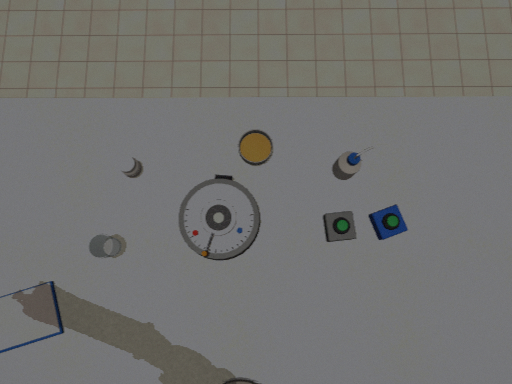

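View pics/scene.png

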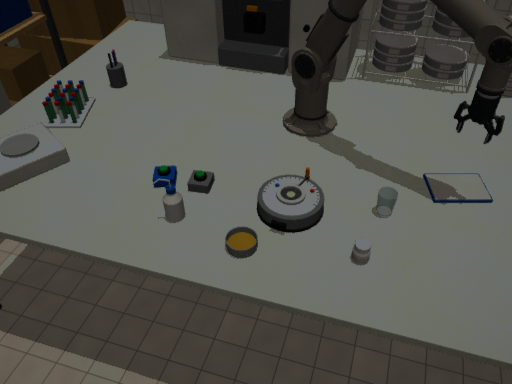

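The top view shows the light base at about (219,218), the red dot at (196,233), the blue dot at (240,230) and the pin at (204,253). The true button, on the grey box, is at (342,226), and the blue look-alike is at (390,221). Next I'll close the fingers and look from above the base.

```bash
cat >> h.py <<'E'
def Rx(a):  # tool down, tool x along heading a (rad)
    c,s=np.cos(a),np.sin(a);return np.array([[c,s,0],[s,-c,0],[0,0,-1.]])
E
python3 - <<'E'
from h import *
np.set_printoptions(precision=3,suppress=True)
print(np.array(read_orientation()));print(calibration("wrist")["T_tool_cam"])
close_gripper()
a=np.radians(150-90)
for k in (0,180):
    print(k,inverse_kinematics([.5,.05,.3],Rx(a+np.radians(k))))
q=[(k,inverse_kinematics([.5,.05,.3],Rx(a+np.radians(k)))) for k in (0,180)]
q=[x for x in q if x[1] is not None]
k=min(q,key=lambda x:abs(x[1][6]))[0];R=Rx(a+np.radians(k));print(k)
rs={}
for i,p in enumerate([[.5,.05,.3],[.56,.09,.3]]):
    reach(p,R);im=camera("wrist");save(f"w{i}.png",im)
    for t in("light_base","iris_lever","lever_pin","red_dot","blue_dot"):
        for r in pinpoint("wrist",t)[:2]:
            z=dict(light_base=0,lever_pin=.092).get(t,.062)
            print(t,np.array(r["uv"]),round(r["conf"],2),atz("wrist",r["uv"],z))
            rs.setdefault(t,[]).append(ray("wrist",r["uv"])) if r["conf"]>.5 else 0
for t,v in rs.items():
    if len(v)==2: print(t,"tri",tri(v))
print(read_t())
import cv2
cv2.imwrite("pics/w.png",cv2.resize(np.hstack([cv2.imread("pics/w0.png"),cv2.imread("pics/w1.png")]),(800,300)))
E
```

```text
[[-0.893  0.451 -0.   ]
 [ 0.451  0.893  0.   ]
 [ 0.     0.    -1.   ]]
[[ 0.    -0.965 -0.264  0.068]
 [ 1.     0.001 -0.001  0.   ]
 [ 0.001 -0.264  0.965 -0.143]
 [ 0.     0.     0.     1.   ]]
0 [-43.787   7.225  34.558 109.121  -4.515  64.987 -37.53 ]
180 [-21.942   7.042  10.079 107.904  -1.355  65.167 138.632]
0
light_base [283.5 129.7] 0.8 [0.56  0.061 0.   ]
light_base [286.7 135.3] 0.48 [0.56  0.051 0.   ]
iris_lever [285.6 136.5] 0.75 [0.554 0.059 0.062]
lever_pin [205.8 153.5] 0.69 [0.461 0.092 0.092]
lever_pin [280.6 130.8] 0.62 [0.55  0.071 0.092]
red_dot [231.  107.7] 0.66 [0.512 0.123 0.062]
blue_dot [284.8 184.1] 0.54 [0.524 0.004 0.062]
light_base [260.4 172.8] 0.79 [0.558 0.06  0.   ]
iris_lever [261.  181.5] 0.92 [0.557 0.061 0.062]
iris_lever [260.5 171.5] 0.42 [0.564 0.073 0.062]
lever_pin [179.5 204.8] 0.95 [0.458 0.093 0.092]
red_dot [206.5 157. ] 0.61 [0.513 0.125 0.062]
light_base tri [0.559 0.062 0.013]
iris_lever tri [0.555 0.056 0.038]
red_dot tri [0.511 0.124 0.054]
4.975
```

View pics/w.png

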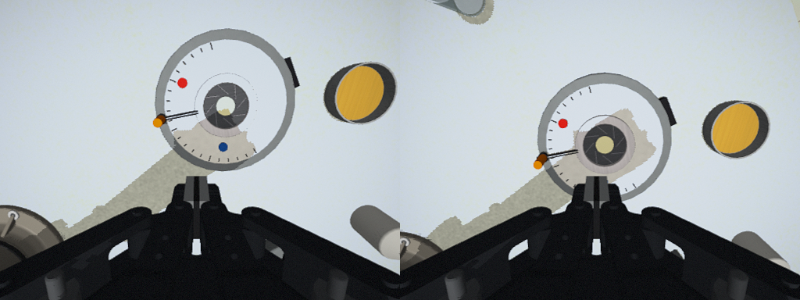

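The wrist view shows the red dot at 2x-scaled (182,83), the pin at (158,120) and the blue dot at (223,147), which matches the network results. I'll refine the dot by colour, then start pushing.

```bash
cat >> h.py <<'E'
def blob(im,kind):
    h=cv2.cvtColor(im,cv2.COLOR_RGB2HSV);H,S,V=[h[...,i].astype(int) for i in range(3)]
    m={'red':((H<4)|(H>172))&(S>170)&(V>110),'orange':(H>=8)&(H<=20)&(S>180)&(V>150)}[kind].astype(np.uint8)
    n,l,st,c=cv2.connectedComponentsWithStats(m)
    return [(int(st[i,4]),c[i]) for i in np.argsort(-st[1:,4])[:3]+1] if n>1 else []
E
python3 - <<'E'
from h import *
np.set_printoptions(precision=4,suppress=True)
im=camera("wrist")
for a,c in blob(im,'red'): print('red',a,c,atz("wrist",c,.066))
for a,c in blob(im,'orange'): print('or',a,c,atz("wrist",c,.092))
g=im.astype(int);m=outline_of("wrist","light_base")
o=outline_of("wrist","red_dot"); print([(x["conf"],x["uv"]) for x in o])
t=camera("top")
for a,c in blob(t,'red'): print('top red',a,c,atz("top",c,.066))
for a,c in blob(t,'orange'): print('top or',a,c,atz("top",c,.1))
A=np.array([.557,.061])
for th in (165,150,135,125,115):
    b=np.radians(th);p=A+.105*np.array([np.cos(b),np.sin(b)])-.018*np.array([np.sin(b),-np.cos(b)])
    for z in (.086,.2):
        q=inverse_kinematics([*p,z],Rx(b-np.pi/2));print(th,z,None if q is None else np.round(q,0))
E
```

```text
red 100 [208.19 156.81] [0.5156 0.1248 0.066 ]
or 87 [176.2414 209.5517] [0.4508 0.0902 0.092 ]
or 26 [437.4615 139.0385] [0.7653 0.0094 0.092 ]
or 17 [438.8235 151.4706] [ 0.7615 -0.0053  0.092 ]
[(0.44, [207.5, 156.8])]
top red 13 [195.1538 232.5385] [0.5171 0.124  0.066 ]
165 0.086 [-39.  21.  27. 127. -16.  35. -15.]
165 0.2 [-45.   9.  31. 121.  -6.  51. -25.]
150 0.086 [-43.  22.  28. 125. -18.  36. -32.]
150 0.2 [-49.  10.  33. 120.  -7.  51. -42.]
135 0.086 [-46.  24.  29. 123. -19.  37. -48.]
135 0.2 [-52.  13.  35. 118.  -9.  52. -57.]
125 0.086 [-47.  25.  30. 121. -20.  38. -58.]
125 0.2 [-53.  15.  36. 116. -11.  52. -67.]
115 0.086 [-48.  27.  31. 119. -21.  39. -68.]
115 0.2 [-54.  17.  37. 114. -12.  53. -76.]
```

```bash
cat >> h.py <<'E'
A=np.array([.557,.061])
def pp(th,off,z):
    b=np.radians(th);return [*(A+.105*np.array([np.cos(b),np.sin(b)])-off*np.array([np.sin(b),-np.cos(b)])),z],Rx(b-np.pi/2)
def lookang():
    im=camera("wrist")
    return im
E
python3 - <<'E'
from h import *
np.set_printoptions(precision=3,suppress=True)
p,R=pp(162,.042,.2);reach(p,R)
p,R=pp(162,.042,.086);print(move_l(p,R,guard=8))
f0=np.array(read_force())
for th,off in [(162,.022),(158,.018),(152,.018),(146,.018),(140,.018),(134,.018),(129,.018)]:
    p,R=pp(th,off,.086);g=move_l(p,R,rate=.06,guard=12);print(th,g,np.array(read_force())-f0)
    if g:break
im=camera("wrist");save("w2.png",im)
print(blob(im,'red'),blob(im,'orange'),read_ee_pos(),read_t())
E
```

```text
False
162 False [ 0.703  0.389 -1.152]
158 False [ 0.896  0.241 -0.982]
152 False [ 1.262  0.43  -1.157]
146 False [ 0.352  0.818 -0.934]
140 False [-0.152  0.611 -1.543]
134 False [ 1.104 -0.334 -1.029]
129 False [ 0.296  0.226 -1.434]
[(513, array([303.881, 182.437]))] [(697, array([255.937, 226.165]))] [0.477 0.131 0.086] 9.275
```

View pics/w2.png

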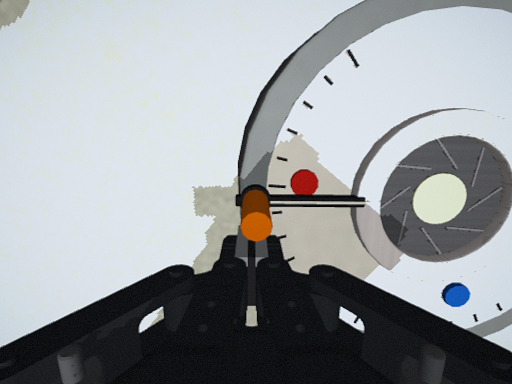

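The pin is at (256,226) against the fingers, the arm is along row 201, and the red dot is at (304,182), still some mm ahead. I'll measure the line-to-dot distance, including the height parallax.

```bash
cat >> h.py <<'E'
def measure(im,dot):
    # arm: dark pixels near tool row; fit white line between the dark edges, columns beyond the pin
    g=im.sum(2).astype(int);P=[]
    for c in range(276,362):
        col=g[190:215,c];d=np.where(col<150)[0]
        if len(d)>=4 and d[-1]-d[0]<18:
            s=col[d[0]:d[-1]+1]; w=np.clip(s-150,0,None)
            P.append([c,190+d[0]+(np.sum(w*np.arange(len(s)))/w.sum() if w.sum()>0 else len(s)/2)])
    P=np.array(P);k=np.polyfit(*P.T,1)
    r=P[:,1]-np.polyval(k,P[:,0]);P=P[abs(r)<1.5];k=np.polyfit(*P.T,1)
    a,b=[atz("wrist",[c,np.polyval(k,c)],.075)[:2] for c in (280,360)]
    u=(a-b)/np.linalg.norm(a-b)
    v=dot[:2]-b
    off=u[0]*v[1]-u[1]*v[0]       # + : dot lies anticlockwise of the line
    ax=A-b
    return len(P),k,np.degrees(np.arctan2(u[1],u[0])),off,u[0]*ax[1]-u[1]*ax[0],v@u
E
python3 - <<'E'
from h import *
np.set_printoptions(precision=4,suppress=True)
im=camera("wrist");d=blob(im,'red')[0][1];D=atz("wrist",d,.066);print(D)
m=outline_of("wrist","light_base")[0]
print(measure(im,D));print(im[193:210,320].sum(1))
o=[x for x in pinpoint("wrist","iris_lever")];print([(x["conf"],atz("wrist",x["uv"],.062)) for x in o[:2]])
print(np.degrees(np.arctan2(D[1]-A[1],D[0]-A[0])))
E
```

```text
[0.5159 0.1253 0.066 ]
(81, array([  0.0072, 199.71  ]), np.float64(128.67619807407212), np.float64(-0.008914762657553673), np.float64(-0.0008177185860005487), np.float64(0.02961225375408202))
[585 282  73  44  44  68  59  99 490 585 484 197  46 135 530 556 543]
[(0.71, array([0.5567, 0.0594, 0.062 ]))]
122.58107990634687
```

```bash
python3 - <<'E'
from h import *
np.set_printoptions(precision=4,suppress=True)
th=129
off=.0089
for i in range(6):
    step=np.degrees(off/.076)
    if step<.4: break
    th-= step*(.75 if i==0 else 1.0)
    p,R=pp(th,.018,.086);move_l(p,R,rate=.04,guard=12);hold(.2)
    im=camera("wrist");D=atz("wrist",blob(im,'red')[0][1],.066)
    b=blob(im,'red')[0];n,k,ang,o,ax,_=measure(im,D);off=-o
    print(th,b,n,k,ang,o,ax,D)
    if i==0 or b[0]<450: save(f"w3_{i}.png",im)
    if i==0:  break
E
```

```text
123.96777199671284 (246, array([302.8537, 188.3618])) 86 [  0.0044 200.643 ] 123.7449324501031 -0.005312008933864304 -0.0005931062157349468 [0.5186 0.127  0.066 ]
```

```bash
python3 -c "
import cv2
cv2.imwrite('pics/c3.png',cv2.resize(cv2.imread('pics/w3_0.png')[150:250,220:380],(800,500),interpolation=0))"
```

```text
(no output)
```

View pics/c3.png

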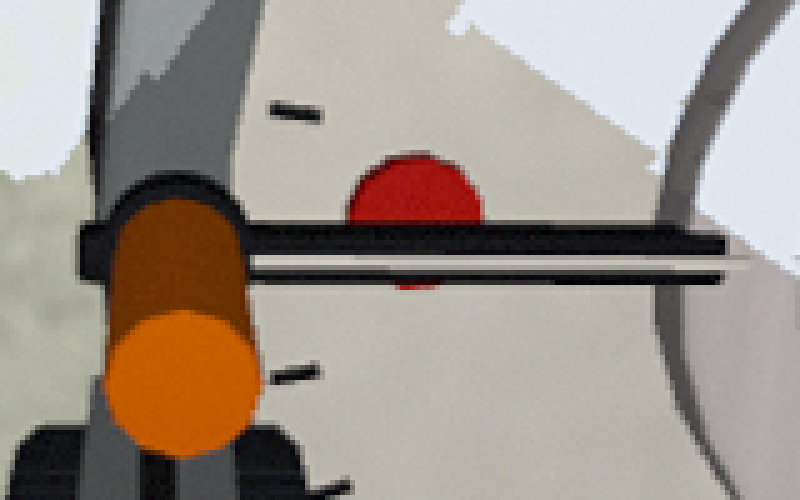

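The dot is now partly under the arm, spanning crop rows 152–290 with the line at row 265. So I'll use the dot centre fixed from the unobscured view and cross-check it against this extent.

```bash
python3 - <<'E'
from h import *
np.set_printoptions(precision=4,suppress=True)
D0=np.array([.5159,.1253]);print(atz("wrist",[303.2,193.8],.066))
im=camera("wrist");n,k,ang,o,ax,_=measure(im,D0);print(ang,o)
th=123.968+np.degrees(o/.076)
p,R=pp(th,.018,.086);move_l(p,R,rate=.03,guard=12);hold(.2)
im=camera("wrist");save("w4.png",im);print(th,measure(im,D0),read_t())
cv2.imwrite('pics/c4.png',cv2.resize(im[150:250,220:380,::-1],(800,500),interpolation=0))
E
```

```text
[0.5161 0.1249 0.066 ]
123.73002016558705 -0.002147334772057221
122.34914184683467 (85, array([  0.0007, 202.597 ]), np.float64(122.34264563518076), np.float64(-0.00032775510033783255), np.float64(-0.0006523605813845007), np.float64(0.030029097691302412)) 10.6083
```

View pics/c4.png

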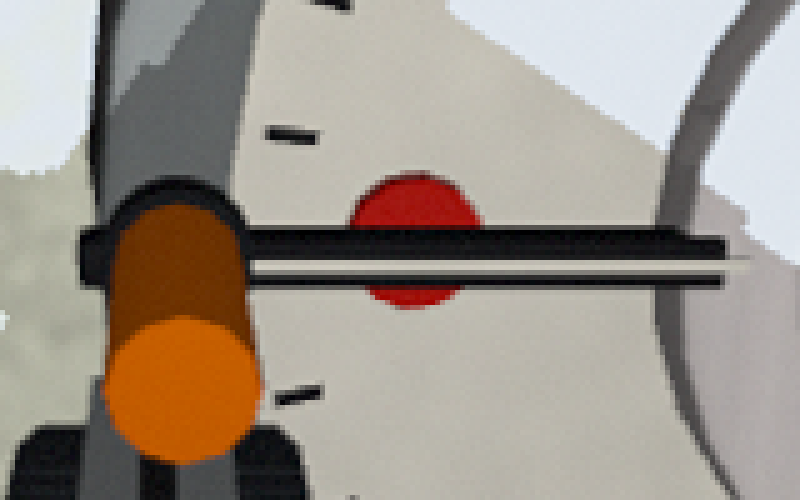

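The geometry puts the line within 0.3 mm of the dot's centre. I'll back off and check with the camera directly above the dot, where there is no parallax.

```bash
python3 - <<'E'
from h import *
np.set_printoptions(precision=4,suppress=True)
th=122.35
p,R=pp(th,.035,.086);move_l(p,rate=.06)
D0=np.array([.516,.125])
p[2]=.17;move_l(p,rate=.15)
xy=D0-R[:2,0]*.068
move_l([*xy,.17],R)
im=camera("wrist");save("w5.png",im)
K=np.array(calibration("wrist")["K"])
T=np.array(calibration("wrist")["T_tool_cam"]);pc=T[:3,:3].T@(R.T@(np.array([*D0,.066])-np.array(read_ee_pos()))-T[:3,3]);uv=(K@pc)/pc[2];print(uv,blob(im,'red'))
u,v=int(uv[0]),int(uv[1]);cv2.imwrite('pics/c5.png',cv2.resize(im[max(0,v-50):v+50,u-80:u+80,::-1],(800,500),interpolation=0))
print(read_t())
E
```

```text
[252.0719 107.4192   1.    ] [(76, array([251.2632, 113.0789])), (60, array([251.0833, 100.35  ]))]
12.2417
```

View pics/c5.png

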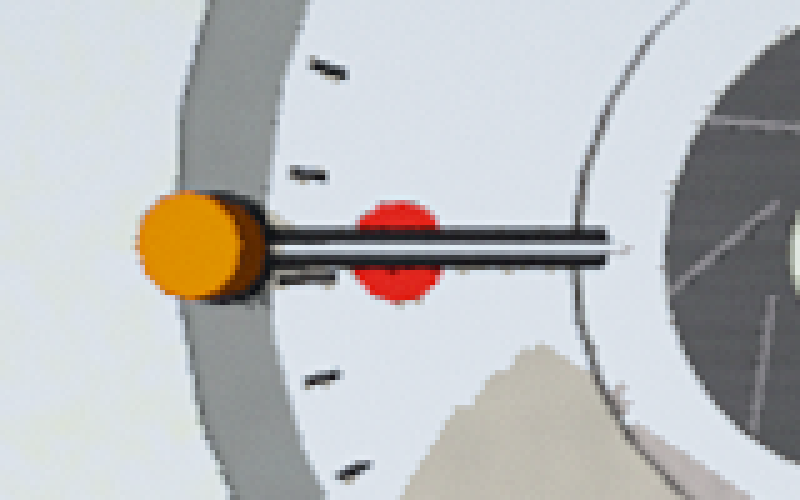

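Seen from straight above, the dot spans crop rows 200–303 (centre 251) and the white line is at row 247. That is about 0.6 mm (0.4°) off centre, so the lever is set. Now the button.

```bash
python3 - <<'E'
from h import *
np.set_printoptions(precision=4,suppress=True)
p=np.array(read_ee_pos());p[2]=.25;move_l(p,rate=.25)
R=Rx(np.radians(0));print(inverse_kinematics([.5,-.29,.22],R))
rs=[];B=np.array([.536,-.293])
for d in ([-.09,.0],[-.05,.03]):
    reach([*(B+d),.22],R);im=camera("wrist");save(f"b{len(rs)}.png",im)
    for r in pinpoint("wrist","lamp_button_top")[:3]:print(np.array(r["uv"]),round(r["conf"],2),atz("wrist",r["uv"],.05))
    h=cv2.cvtColor(im,cv2.COLOR_RGB2HSV);m=cv2.inRange(h,(45,110,50),(85,255,255))
    n,l,st,c=cv2.connectedComponentsWithStats(m);i=[j for j in np.argsort(-st[1:,4])[:2]+1]
    print([(st[j,4],c[j],atz("wrist",c[j],.05)) for j in i])
    j=min(i,key=lambda j:np.linalg.norm(atz("wrist",c[j],.05)[:2]-B));rs.append(ray("wrist",c[j]))
print("tri",tri(rs),read_t())
E
```

```text
[-22.5306  33.2159  66.6057 106.2232 -34.1017  63.7315 -33.1929]
[246.1  86.3] 0.95 [ 0.5352 -0.2858  0.05  ]
[392.3  70. ] 0.92 [ 0.5509 -0.4299  0.05  ]
[(np.int32(1033), array([393.7386,  70.9835]), array([ 0.55  , -0.4315,  0.05  ])), (np.int32(905), array([246.7945,  83.7215]), array([ 0.5377, -0.2865,  0.05  ]))]
[277.4 131.7] 0.74 [ 0.5297 -0.2895  0.05  ]
[416.7 112.8] 0.59 [ 0.5489 -0.4316  0.05  ]
[(np.int32(958), array([419.1691, 116.2672]), array([ 0.5455, -0.4347,  0.05  ])), (np.int32(801), array([277.8689, 127.6442]), array([ 0.5339, -0.2899,  0.05  ]))]
tri [ 0.5354 -0.2871  0.0796] 14.65
```

View pics/b1.png

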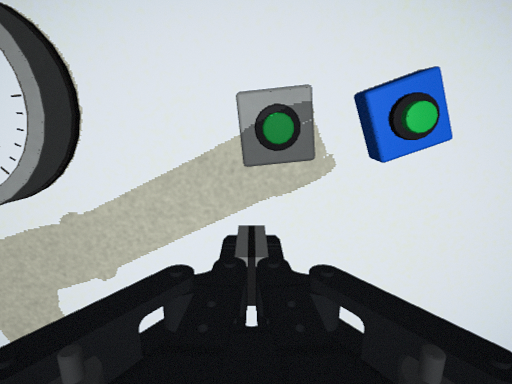

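The green button on the grey box is at (278,128), and the blue look-alike is at (419,116). The button's height is poorly fixed by the short baseline, so I'll find it by guarded contact.

```bash
python3 - <<'E'
from h import *
np.set_printoptions(precision=4,suppress=True)
x,y=.535,-.288
move_l([x,y,.11],rate=.15);hold(.3);f0=np.array(read_force())
print(move_l([x,y,.045],rate=.03,guard=2.5),read_ee_pos(),np.array(read_force())-f0)
z=read_ee_pos()[2]
for i in range(14):
    z-=.001;move_l([x,y,z],rate=.02);f=np.array(read_force())-f0;print(np.round(read_ee_pos()[2],4),f)
    if f[2]>14: break
hold(.3);print(read_ee_pos(),np.array(read_force())-f0,read_t())
E
```

```text
True [ 0.5349 -0.2879  0.0584] [1.1233 0.2799 4.4713]
0.0575 [0.5226 2.5374 4.6467]
0.0564 [0.8761 1.342  5.3307]
0.0561 [-1.6058  3.9443 11.3712]
0.0559 [-2.0879  4.7882 18.1224]
[ 0.535  -0.2881  0.0559] [-3.0788  5.8035 18.3752] 18.75
```

```bash
python3 - <<'E'
from h import *
np.set_printoptions(precision=3,suppress=True)
x,y=.535,-.288
for z in (.057,.0585,.060,.061,.062,.063,.064,.066):
    move_l([x,y,z],rate=.03);f=np.mean([read_force() for _ in range(3)],0);print(round(read_ee_pos()[2],4),f)
move_l([x,y,.12]);
move_l([x-.075,y,.15]);im=camera("wrist");save("b2.png",im)
for r in pinpoint("wrist","lamp_button_top")[:2]:
  print(r["uv"],atz("wrist",r["uv"],.062))
h=cv2.cvtColor(im,cv2.COLOR_RGB2HSV);m=cv2.inRange(h,(45,110,50),(85,255,255))
n,l,st,c=cv2.connectedComponentsWithStats(m)
for j in np.argsort(-st[1:,4])[:2]+1: print(st[j],c[j],atz("wrist",c[j],.062))
print(read_t())
E
```

```text
0.0572 [-0.89   0.218  4.274]
0.0584 [0.057 0.283 4.092]
0.06 [0.742 0.122 2.978]
0.061 [0.611 0.337 1.4  ]
0.062 [ 0.647 -1.368  1.785]
0.0628 [0.112 0.19  0.407]
0.064 [-0.484 -0.35   0.231]
0.0662 [0.824 1.068 0.195]
[250.1, 95.9] [ 0.537 -0.286  0.062]
[439.4, 77.6] [ 0.55  -0.425  0.062]
[ 415   57   51   46 1781] [440.081  79.6  ] [ 0.549 -0.425  0.062]
[ 230   74   43   45 1471] [250.986  96.004] [ 0.537 -0.287  0.062]
22.05
```

View pics/b2.png

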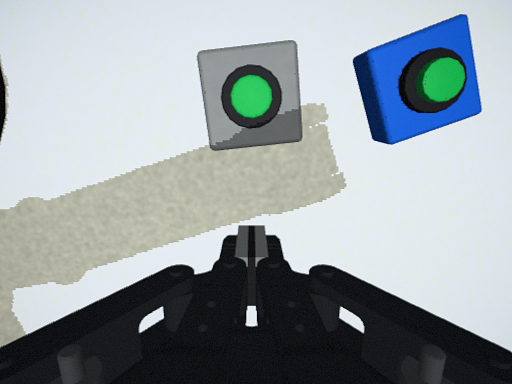

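The force profile shows a springy 6 mm travel from 0.062 to 0.056 m, then a hard stop, then spring-back. So the button went fully down and is released: it's bright green at (251,96), and the tool was centred on it. Nothing has touched the lever since it was set, so I'm handing in.

```bash
python3 -c "
from h import *
p=np.array(read_ee_pos());p[2]=.25;move_l(p);hold(.3);print(job_done(),read_t())"
```

```text
the job is handed in; nothing more can be done
the job is handed in; nothing more can be done
```

The lever's white line sits about 0.6 mm from the middle of the red dot, the green lamp button was then pressed fully down (6 mm) and let go, and the job is handed in after roughly 23 s of robot time.

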